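Bring the paint carousel to its loading notch and hold its lock pin up

ROBOT

A 7-joint arm with a two-finger parallel gripper is mounted at the origin on the work surface. World frame = base frame: x ahead of the robot, y to its left, z up, the work surface at z = 0. Lengths are in m, angles in rad, forces in N, time in s.
With the tool pointing down it reaches from about 0.425 to 0.825 m from the base axis. Payload 3.6 kg.
Tool frame: the origin (TCP) lies where the fingers leave the gripper's body, on its centre line; the fingertips stand 73 mm ahead of it and the grasp point (between the pads) lies 54 mm ahead of it; x points along the fingers, y is the direction in which the jaws open and shut, and the axes are right-handed (so a half turn about x gives the same grasp; the last joint's range is limited). The gripper opens to 85 mm and grips with 20 to 120 N. Pads are 22 mm wide; open, the fingers measure 114 mm over their backs; the gripper's body (76 mm by 85 mm) begins 54 mm behind the grasp point. The pads swing forward as they close: fully open they stand 13 mm farther back than shut.
Start: joints at [-1.262, 0.615, -0.013, 1.423, 0.008, 1.103, -0.04], TCP at [0.214, 0.614, 0.304] pointing down, gripper open.
Joint ranges: [-3.12, 3.12], [-0.3, 2.06], [-1.34, 1.32], [0.26, 2.42], [-1.36, 4.5], [0.01, 1.98], [-2.84, 2.84]. Speed limits (rad/s): [2.79, 2.79, 3.14, 3.14, 3.14, 3.14, 3.14].

INTERFACE

Orientations are given as a unit quaternion [x, y, z, w].
In Python, from station import arm, snapshot, camera_info, ticket gives the robot as it stands. Calls block until the motion is done:
- arm.movep(position, orientation): joint-space move of the TCP to a pose.
- arm.line_to(position, velocity=0.15, ori=None): straight line of the TCP; ori=None keeps the orientation; velocity is the mean speed in m/s.
- arm.move_j(angles): joint-space move.
- arm.move_gripper(opening, effort=None): opening from 0.0 (shut) to 1.0 (fully open); effort is the grip in N (None keeps the last); returns when the fingers have stopped.
- arm.pause(seconds).
- arm.ik(position, orientation): joint angles nearest the present ones, or None.
- snapshot(name): name is "scene" or "top"; returns the picture (400x640x3 uint8, blue, green, red); there is no depth.
- camera_info(name): a dict with "fx", "fy", "cx", "cy" (pixels), "R" (3x3) and "t" (3): a world point X has camera coordinates R X + t. Camera axes: x right, y down, z forward; pixel columns grow to the right and rows downward; lengths in m; the calibration is good to about 2 mm. A picture is of the moment at which its call begins. camera_info takes no time and is no camera call.
A pose or a line that the arm cannot do raises arm.MotionError and nothing moves.
- ticket.finish_job(): hands the job in, once; it reports no verdict.
Readings, each from a call of its own:
- arm.read_time(): time.
- arm.read_joint_positions(): joint angles.
- arm.read_dq(): joint speeds.
- arm.read_effort(): joint torques, N m.
- arm.read_tool_pos(): TCP position.
- arm.read_eef_rot(): TCP orientation.
- arm.read_ft_force(): force on the tool from outside, world axes, zero at the start.
- arm.read_wrist_torque(): the same for the moment, N m.
- arm.read_opening(): opening from 0.0 (shut) to 1.0 (fully open).
Only numpy, scipy, OpenCV 4.12 (cv2) and the standard library are available. Lean on these libraries where they do the work, as an engineer would, in place of code of your own. Each camera call takes 0.05 s, during which the arm holds its last target. There are 200 camera calls.

TASK

Turn the paint carousel until its blue lock bridge stands at the yellow pointer and the turntable clicks into its loading notch, leaving the lock pin down in its hole while it turns. Then grip the red knob, pull it straight up as far as it goes and finish while still holding it there, with the pin clear of its hole and the carousel still in the notch, so that the tray of paint pots can be slid out. Leave the other things on the worktop where they are.

Things in the scene. Friction and masses are not known exactly. Their poses are not given: they have to be found in the camera images.
- carousel: Paint carousel, fixed to the worktop: a grey round foot (radius 105 mm) carrying a pale wooden turntable disc (radius 119 mm, top 50 mm above the worktop). Origin: on the worktop under the turntable's axis; z up; its -x axis points along the foot to the yellow pointer block.
- pointer (a point): Tip of the yellow pointer block (30 mm wide, 46 mm high with a small diamond on top) fixed to the carousel's foot just outside the turntable's rim; the point is 143 mm from the turntable's axis, 56 mm above the worktop. A sprung steel ball in this block clicks between two ribs on the turntable's rim: the loading notch.
- turntable (a joint): Turn of the turntable about its vertical axis, rad, positive counter-clockwise from above. 0 = in the loading notch, blue lock bridge at the yellow pointer. Starts 0.7 to 1.5 short of it (negative); stops at -1.9 and +0.35. Turns with about 1 N at the handle and stays where left; entering the notch takes 4 to 5 N there; within 0.04 of 0 the ball draws it in when let go.
- handle_top (a point): Centre of the top of the turntable's upright black handle post (round, 18 mm diameter, 60 mm tall, top 110 mm above the worktop), 95 mm from the axis, 2.0 rad counter-clockwise (from above) of the blue lock bridge; it turns with the table and can be gripped or pushed. On the turntable nothing stands within 40 mm of its centre.
- knob_top (a point): Centre of the top of the lock plunger's red pull knob: upright, round, 24 mm diameter, grip 30 mm tall, top 138 mm above the worktop when the pin is seated, 88 mm from the turntable's axis, above the blue lock bridge (54 x 22 mm, top 100 mm above the worktop; rides on the turntable). Fingers may close on it from any side.
- pull_knob: The same red pull knob; origin at the centre of its underside, 38 mm below knob_top, z up.
- plunger (a joint): Lift of the lock plunger (knob and steel pin, 9 mm diameter), m: 0 = seated in the hole, 0.020 = fully pulled up, at its stop. The spring pulls it down with 6 N when seated and 12 N when fully up; it springs back if let go. It rides with the turntable.
- seat_hole (a point): Mouth of the seat hole in the white tray's tab, straight below the knob, 58 mm above the worktop. The hole is 8 mm deep and the seated pin reaches its bottom.
- jar_red: Bystander: loose red paint jar, 42 mm diameter, 62 mm tall, standing beside the carousel. Origin under its centre.
- jar_ochre: Bystander: loose orange paint jar, 42 mm diameter, 62 mm tall, standing beside the carousel. Origin under its centre.
- jar_green: Bystander: loose green paint jar, 42 mm diameter, 62 mm tall, standing beside the carousel. Origin under its centre.
- blue_flask: Bystander: loose blue bottle, 68 mm diameter, 190 mm tall. Origin under its centre.
- white_cup: Bystander: loose white plastic cup, 90 mm across the rim, 85 mm tall. Origin under its centre.
- tissue_box: Bystander: loose white tissue box, 120 x 120 mm, 130 mm tall. Origin under its centre.
- flat_brush: Bystander: loose brush lying on the worktop. Origin under its middle.

How it is judged:
By the outcome, as a careful person would: the job done as asked, in the order asked, and still so for the second after the job is handed in, while the arm keeps its last pose, push and grip.
It also fails if it takes over 51 s, if anything falls off the work surface, if the arm or the gripper's body presses on something with over 40 N, if the wrist force passes 120 N, or if a joint passes its speed limit or range.

## Working session

There is one attempt and no reset: what is moved stays moved. The work goes in short steps, each a Python script; the robot and the scene stay as the last script left them, time stands still between calls to the robot, and variables do not carry over. Pictures are saved under pics/ and viewed, about 8 in all and at most 12, crops included, and the job is handed in when it is done.

```bash
ls; mkdir -p pics; python3 - <<'E'
from station import arm, snapshot, camera_info
import cv2, numpy as np
for n in("scene","top"):
    im=snapshot(n); cv2.imwrite(f"pics/{n}0.png",im)
    c=camera_info(n); R=np.array(c["R"]); print(n,{k:c[k] for k in("fx","fy","cx","cy")}, (-R.T@np.array(c["t"])).round(3), R.round(3).tolist())
print(arm.read_time(),arm.read_eef_rot(),arm.read_opening())
E
```

```text
pics
scene {'fx': 427.2063402204262, 'fy': 427.2063402204262, 'cx': 324.31265934422805, 'cy': 191.68901943719217} [1.243 0.605 0.856] [[-0.663, 0.749, -0.014], [0.474, 0.405, -0.782], [-0.58, -0.525, -0.623]]
top {'fx': 407.08197039023554, 'fy': 407.08197039023554, 'cx': 319.0725217785525, 'cy': 198.79531362680518} [ 0.476 -0.019  1.541] [[-0.004, -1.0, 0.008], [-0.998, 0.003, -0.066], [0.066, -0.008, -0.998]]
0.1 [ 0.11734235  0.69730034 -0.11896934  0.69702891] 0.9945932247235941
```

View pics/scene0.png

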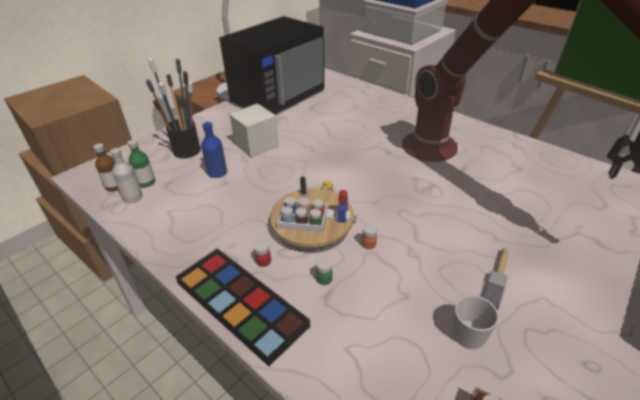

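View pics/top0.png

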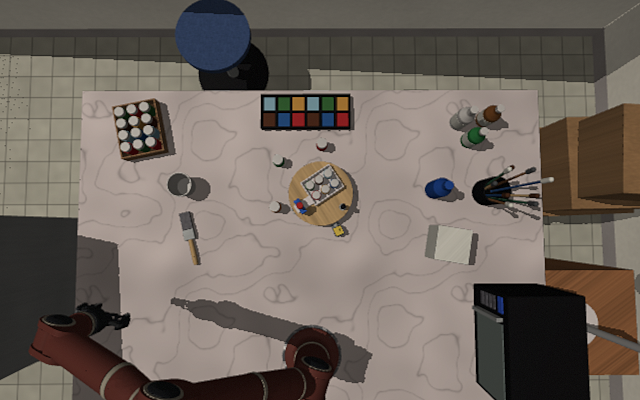

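The scene view shows the carousel at about (312,218), with the knob at (343,197), the handle at (303,186) and the pointer at (327,187). In the top view the carousel is at (323,195), with the knob at (299,206), the handle at (343,207) and the pointer at (338,230). Next I'll zoom in and measure by colour.

```bash
cat > h.py <<'E'
import cv2, numpy as np
from station import arm, snapshot, camera_info
C={n:camera_info(n) for n in("scene","top")}
def ray(n,u,v):
    c=C[n];R=np.array(c["R"]);o=-R.T@np.array(c["t"])
    d=R.T@np.array([(u-c["cx"])/c["fx"],(v-c["cy"])/c["fy"],1]);return o,d/np.linalg.norm(d)
def plane(n,uv,z):
    o,d=ray(n,*uv);return o+d*(z-o[2])/d[2]
def tri(a,b):   # a: scene px, b: top px -> point, gap
    (o1,d1),(o2,d2)=ray("scene",*a),ray("top",*b)
    s,t=np.linalg.lstsq(np.c_[d1,-d2],o2-o1,rcond=None)[0]
    p,q=o1+s*d1,o2+t*d2;return (p+q)/2,np.linalg.norm(p-q)
def proj(n,X):
    c=C[n];p=np.array(c["R"])@X+np.array(c["t"]);return np.array([c["fx"]*p[0]/p[2]+c["cx"],c["fy"]*p[1]/p[2]+c["cy"]])
ROI={"scene":(255,165,120,95),"top":(265,140,100,105)}
def blobs(n,im,lo,hi,amin=4):
    x,y,w,h=ROI[n];hsv=cv2.cvtColor(im[y:y+h,x:x+w],cv2.COLOR_BGR2HSV)
    m=cv2.inRange(hsv,np.array(lo),np.array(hi))
    if hi[0]>179: m=cv2.inRange(hsv,np.array(lo),np.array([179,255,255]))|cv2.inRange(hsv,np.array([0,lo[1],lo[2]]),np.array([hi[0]-180,255,255]))
    k,l,s,ce=cv2.connectedComponentsWithStats(m)
    return [(s[i,4],(ce[i]+[x,y]).round(1).tolist(),(s[i,:4]+[x,y,0,0]).tolist()) for i in range(1,k) if s[i,4]>=amin]
COL={"red":((172,120,50),(185,255,255)),"yellow":((22,130,90),(34,255,255)),"blue":((108,130,50),(128,255,255)),"black":((0,0,0),(179,255,45)),"wood":((8,70,90),(24,170,255))}
def crop(ims,f):
    out=[]
    for n in("scene","top"):
        x,y,w,h=ROI[n];k=390/w;out.append(cv2.resize(ims[n][y:y+h,x:x+w],(390,int(h*k)),interpolation=cv2.INTER_CUBIC))
    H=max(o.shape[0] for o in out)
    cv2.imwrite(f,np.hstack([cv2.copyMakeBorder(o,0,H-o.shape[0],0,8,cv2.BORDER_CONSTANT) for o in out]))
E
python3 - <<'E'
from h import *
ims={n:cv2.imread(f"pics/{n}0.png") for n in("scene","top")}
for n in ims:
    for c in COL: print(n,c,[b for b in blobs(n,ims[n],*COL[c])])
crop(ims,"pics/z0.png")
E
```

```text
scene red [(np.int32(74), [342.7, 196.6], [340, 191, 7, 13]), (np.int32(5), [321.8, 209.4], [321, 208, 2, 4]), (np.int32(67), [263.2, 256.9], [256, 253, 14, 7])]
scene yellow [(np.int32(4), [325.0, 182.8], [324, 182, 3, 2]), (np.int32(14), [329.0, 184.5], [328, 182, 3, 6])]
scene blue [(np.int32(27), [342.1, 207.6], [339, 206, 7, 5])]
scene black []
scene wood [(np.int32(497), [324.5, 194.3], [305, 180, 35, 29]), (np.int32(1533), [310.2, 228.6], [270, 191, 84, 57]), (np.int32(4), [299.0, 205.8], [298, 205, 3, 2]), (np.int32(37), [307.9, 209.2], [305, 205, 6, 10]), (np.int32(151), [368.1, 241.8], [361, 235, 14, 14])]
top red [(np.int32(10), [318.4, 148.0], [317, 146, 5, 4]), (np.int32(35), [299.4, 205.2], [297, 202, 6, 7])]
top yellow [(np.int32(70), [338.0, 230.4], [333, 226, 11, 10])]
top blue [(np.int32(18), [296.7, 200.9], [294, 199, 7, 5]), (np.int32(24), [302.5, 210.3], [300, 207, 7, 7])]
top black [(np.int32(9), [322.7, 149.2], [320, 148, 6, 3]), (np.int32(20), [280.5, 163.6], [276, 158, 8, 9]), (np.int32(20), [342.8, 206.0], [341, 204, 5, 5]), (np.int32(4), [337.0, 222.5], [336, 222, 3, 2])]
top wood [(np.int32(1840), [320.9, 195.5], [288, 161, 65, 65]), (np.int32(56), [337.7, 230.0], [333, 225, 11, 11])]
```

View pics/z0.png

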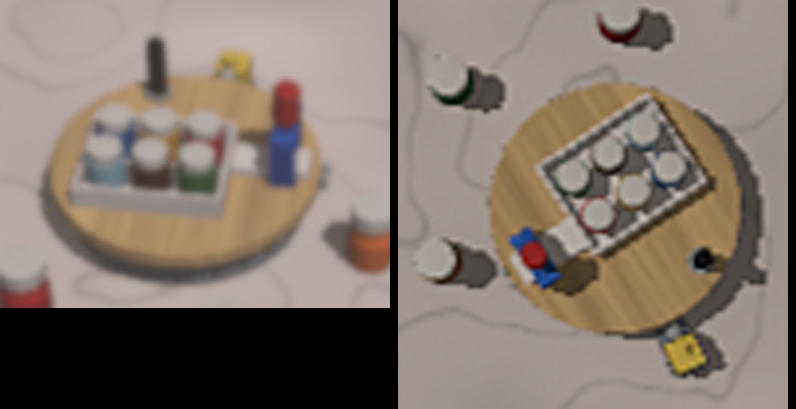

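```bash
python3 - <<'E'
from h import *
ims={n:cv2.imread(f"pics/{n}0.png") for n in("scene","top")}
im=ims["top"];x,y,w,h=ROI["top"]
m=cv2.inRange(cv2.cvtColor(im[y:y+h,x:x+w],cv2.COLOR_BGR2HSV),*map(np.array,COL["wood"]))
m[y and 226-y:]=0
c=max(cv2.findContours(m,0,2)[0],key=cv2.contourArea)
hull=cv2.convexHull(c); e=cv2.fitEllipse(hull); print("ellipse",e,cv2.minEnclosingCircle(hull))
ctr=np.array(e[0])+[x,y]; ax=plane("top",ctr,.05)
kn,g=tri((343.3,192.5),(299.2,204.9)); ha,g2=tri((303,177.8),(343.4,206.1)); po,g3=tri((327,182.5),(338.5,230.2))
print("axis",ax.round(4)); 
for n,p,gg in(("knob",kn,g),("handle",ha,g2),("pointer",po,g3)):
    d=p-ax;print(n,p.round(4),"gap",round(gg,4),"r",np.hypot(*d[:2]).round(4),"ang",np.arctan2(d[1],d[0]).round(3))
for n,uv in(("knob",(299.2,204.9)),("handle",(343.4,206.1)),("pointer",(338.5,230.2))):
    p=plane("top",uv,{"knob":.138,"handle":.11,"pointer":.054}[n]);d=p-ax;print(n,p.round(4),np.hypot(*d[:2]).round(4),np.arctan2(d[1],d[0]).round(3))
E
```

```text
ellipse ((55.301753997802734, 53.14350128173828), (64.0783462524414, 64.42923736572266), 121.04222106933594) ((55.2657585144043, 53.17356491088867), 32.338985443115234)
axis [ 0.5953 -0.035   0.05  ]
knob [0.5465 0.0406 0.1377] gap 0.0044 r 0.09 ang 2.144
handle [ 0.5431 -0.1139  0.1104] gap 0.0041 r 0.0946 ang -2.155
pointer [ 0.4572 -0.0984  0.051 ] gap 0.0065 r 0.1519 ang -2.711
knob [0.5478 0.0389 0.138 ] 0.0878 2.142
handle [ 0.5445 -0.1155  0.11  ] 0.0952 -2.134
pointer [ 0.4593 -0.1007  0.054 ] 0.151 -2.691
```

The measurements agree: axis (0.595, -0.035), knob at angle 2.14, handle at -2.14, pointer near -2.70, so the table is about 1.44 rad short. Next I'll check reach for the arc and the knob.

```bash
cat >> h.py <<'E'
from scipy.spatial.transform import Rotation as Rot
AX=np.array([.5953,-.035]); GP=.054
def ori(a): # jaw direction a in the world, tool down
    s,c=np.sin(a),np.cos(a);return Rot.from_matrix(np.c_[[0,0,-1],[c,s,0],[s,-c,0]]).as_quat()
def at(r,th,z): return np.r_[AX+r*np.array([np.cos(th),np.sin(th)]),z+GP]
E
python3 - <<'E'
from h import *
R=Rot.from_quat(arm.read_eef_rot()).as_matrix();print("jaw",np.arctan2(R[1,1],R[0,1]))
for k in(0,np.pi):
  for off in(0,):
    for th in(-2.137,-1.4,-.7):
      q=arm.ik(at(.095,th,.09),ori(th+np.pi/2+k)); print(k,th,None if q is None else np.round(q,2))
for a in np.arange(-np.pi,np.pi,.524):
    q=arm.ik(at(.088,-2.70,.15),ori(a)); print("knob",a.round(2),None if q is None else np.round(q,2))
E
```

```text
jaw 1.2350258065660036
0 -2.137 [-0.07  0.71  0.38  1.87 -0.42  0.64 -0.  ]
0 -1.4 [ 0.01  0.77  0.27  1.67 -0.28  0.74  0.59]
0 -0.7 [ 0.05  0.82  0.11  1.5  -0.11  0.82  1.07]
3.141592653589793 -2.137 [ 0.35  0.69 -0.29  1.86  0.31  0.64  2.45]
3.141592653589793 -1.4 [-0.39  1.05  1.13  1.68 -1.05  1.14 -1.92]
3.141592653589793 -0.7 [-0.41  1.1   1.13  1.52 -1.05  1.21 -1.36]
knob -3.14 [-0.55  0.82  1.13  1.93 -0.9   1.01 -2.13]
knob -2.62 [-0.55  0.82  1.13  1.93 -0.9   1.01 -1.61]
knob -2.09 [-0.55  0.82  1.13  1.93 -0.9   1.01 -1.08]
knob -1.57 [-0.34  0.63  0.68  1.93 -0.56  0.78 -0.91]
knob -1.05 [-0.28  0.61  0.58  1.92 -0.48  0.75 -0.46]
knob -0.52 [-0.22  0.59  0.48  1.92 -0.4   0.73 -0.02]
knob 0.0 [-0.15  0.57  0.38  1.92 -0.31  0.71  0.41]
knob 0.53 [-0.08  0.56  0.27  1.92 -0.22  0.69  0.85]
knob 1.05 [-0.01  0.55  0.17  1.92 -0.14  0.69  1.28]
knob 1.57 [ 0.06  0.55  0.06  1.91 -0.05  0.68  1.72]
knob 2.1 [ 0.16  0.55 -0.09  1.91  0.07  0.69  2.13]
knob 2.62 [ 0.25  0.55 -0.23  1.91  0.19  0.7   2.53]
```

```bash
python3 - <<'E'
from h import *
th=-2.137;o=ori(th+np.pi/2)
arm.movep(at(.095,th,.22),o); arm.move_gripper(.5,30)
arm.line_to(at(.095,th,.12),.2)
f0=np.array(arm.read_ft_force())
ims={n:snapshot(n) for n in("scene","top")}; ROI["scene"]=(255,120,120,140); crop(ims,"pics/z1.png")
print(arm.read_time(),f0.round(2),arm.read_opening(),np.round(arm.read_tool_pos(),4))
E
```

```text
4.1583 [ 1.52 -0.29  0.88] 0.4974544454482882 [ 0.5453 -0.1157  0.1756]
```

View pics/z1.png

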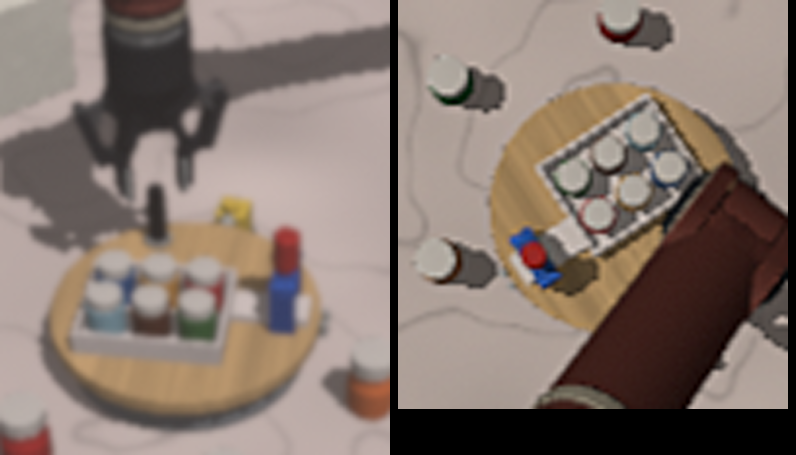

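The scene crop shows the open fingers (about (125,185) and (182,180)) straddling the post at (156,195). I'll go down, grip and turn.

```bash
python3 - <<'E'
from h import *
th=-2.137
arm.line_to(at(.095,th,.09),.1); arm.move_gripper(0,30)
print(arm.read_opening(),np.round(arm.read_ft_force(),1),arm.read_time())
def go(th,v):
    arm.line_to(at(.095,th,.09),v,ori(th+np.pi/2))
    f=np.array(arm.read_ft_force());t=np.array([-np.sin(th),np.cos(th)]);r=np.array([np.cos(th),np.sin(th)])
    print(round(th,3),"tan %.1f rad %.1f z %.1f"%(f[:2]@t,f[:2]@r,f[2]),"t",round(arm.read_time(),2)); return np.abs(f).max()
for a in np.linspace(th,-.85,9)[1:]:
    if go(a,.08)>30: break
ims={n:snapshot(n) for n in("scene","top")}; ROI["scene"]=(255,120,120,140); crop(ims,"pics/z2.png")
for n in("scene","top"): print(n,[(c,blobs(n,ims[n],*COL[c])) for c in("red","yellow","blue")])
E
```

```text
0.20671585519894106 [ 0.  -1.1  3.1] 4.9417
-1.976 tan 0.9 rad 0.1 z 4.6 t 5.28
-1.815 tan 1.7 rad -0.3 z 5.5 t 5.62
-1.654 tan 1.4 rad 0.7 z 6.7 t 5.97
-1.494 tan 1.4 rad 0.3 z 6.1 t 6.31
-1.333 tan 2.0 rad 1.5 z 6.4 t 6.65
-1.172 tan -0.2 rad 1.2 z 6.8 t 6.99
-1.011 tan 0.1 rad 1.4 z 7.1 t 7.33
-0.85 tan -0.7 rad 2.4 z 7.3 t 7.67
scene [('red', [(np.int32(64), [324.7, 176.4], [322, 171, 6, 12]), (np.int32(16), [316.6, 205.8], [315, 204, 5, 6]), (np.int32(67), [263.2, 256.9], [256, 253, 14, 7])]), ('yellow', []), ('blue', [(np.int32(4), [318.5, 182.5], [318, 182, 2, 2]), (np.int32(18), [329.9, 185.2], [327, 184, 6, 4])])]
top [('red', [(np.int32(11), [318.7, 148.1], [317, 146, 6, 4]), (np.int32(1381), [340.3, 178.8], [319, 147, 44, 66]), (np.int32(477), [327.4, 225.2], [312, 214, 30, 25]), (np.int32(71), [322.6, 240.0], [313, 238, 20, 5]), (np.int32(31), [303.5, 242.2], [300, 240, 8, 5]), (np.int32(24), [314.1, 243.5], [309, 242, 14, 3])]), ('yellow', []), ('blue', [])]
```

View pics/z2.png

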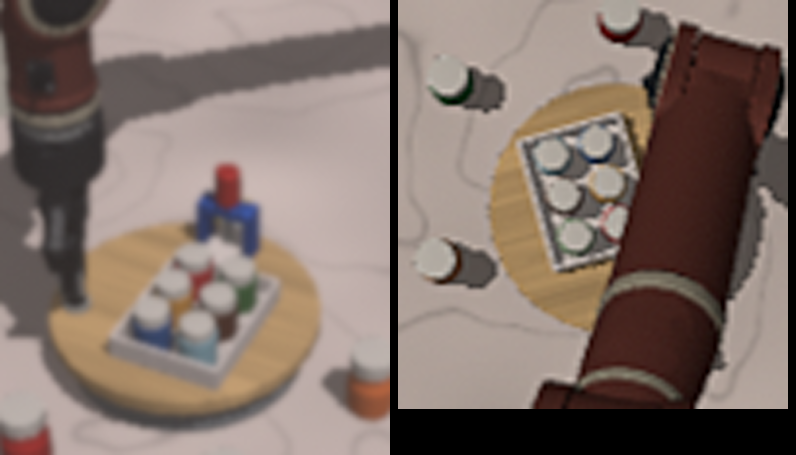

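The table is turning well. The knob, at (228,185) in the crop, is approaching the pointer, which is now hidden behind it. I'll go into the notch in small steps, watching the tangential force.

```bash
python3 - <<'E'
from h import *
def knobang():
    im=snapshot("scene");b=[b for b in blobs("scene",im,*COL["red"]) if b[1][1]<195 and b[0]>30][0]
    p=plane("scene",(b[1][0],b[1][1]),.1225);d=p[:2]-AX;return np.arctan2(d[1],d[0]),np.hypot(*d)
print(knobang())
for th in np.r_[-.80,-.78:-.695:.01]:
    arm.line_to(at(.095,th,.09),.05,ori(th+np.pi/2)); arm.pause(.1)
    f=np.array(arm.read_ft_force());t=np.array([-np.sin(th),np.cos(th)]);p=np.array(arm.read_tool_pos())[:2]-AX
    print(round(th,3),"act %.3f"%np.arctan2(p[1],p[0]),"tan %.1f"%(f[:2]@t),"z %.1f"%f[2],"knob %.3f"%knobang()[0],round(arm.read_time(),2))
E
```

```text
(np.float64(-2.8887465559453362), np.float64(0.09040002790608655))
-0.8 act -0.817 tan -1.6 z 7.2 knob -2.859 8.22
-0.78 act -0.813 tan -2.9 z 8.2 knob -2.854 8.62
-0.77 act -0.813 tan -4.5 z 9.1 knob -2.857 9.03
-0.76 act -0.811 tan -6.5 z 9.6 knob -2.854 9.43
-0.75 act -0.810 tan -6.1 z 10.5 knob -2.854 9.82
-0.74 act -0.808 tan -8.4 z 10.4 knob -2.856 10.22
-0.73 act -0.807 tan -10.1 z 12.5 knob -2.853 10.62
-0.72 act -0.806 tan -11.2 z 11.4 knob -2.853 11.03
-0.71 act -0.805 tan -11.3 z 14.2 knob -2.853 11.43
-0.7 act -0.804 tan -13.1 z 14.4 knob -2.850 11.82
```

```bash
python3 - <<'E'
from h import *
ims={n:snapshot(n) for n in("scene","top")}; ROI["scene"]=(255,120,120,140); crop(ims,"pics/z3.png")
th=-.7;R=Rot.from_quat(arm.read_eef_rot());J=R.as_matrix()[:,1]
print("pos",np.round(arm.read_tool_pos(),4),"target",at(.095,th,.09).round(4),"jaw",np.arctan2(J[1],J[0]),"want",th+np.pi/2,"x",R.as_matrix()[:,0].round(3))
print("F",np.round(arm.read_ft_force(),1),"T",np.round(arm.read_wrist_torque(),2),"open",arm.read_opening(),"q",np.round(arm.read_joint_positions(),3),np.round(arm.read_effort(),1))
E
```

```text
pos [ 0.6615 -0.1036  0.1446] target [ 0.668  -0.0962  0.144 ] jaw 0.8576292710161029 want 0.8707963267948966 x [-0.014 -0.008 -1.   ]
F [-11.6  -8.1  14.1] T [-1.39  1.78 -0.19] open 0.19888183397261724 q [ 0.039  0.82   0.146  1.512 -0.131  0.832  1.086] [ -6.7 -43.3  -3.4 -15.3  -1.8  -2.2   0.2]
```

View pics/z3.png

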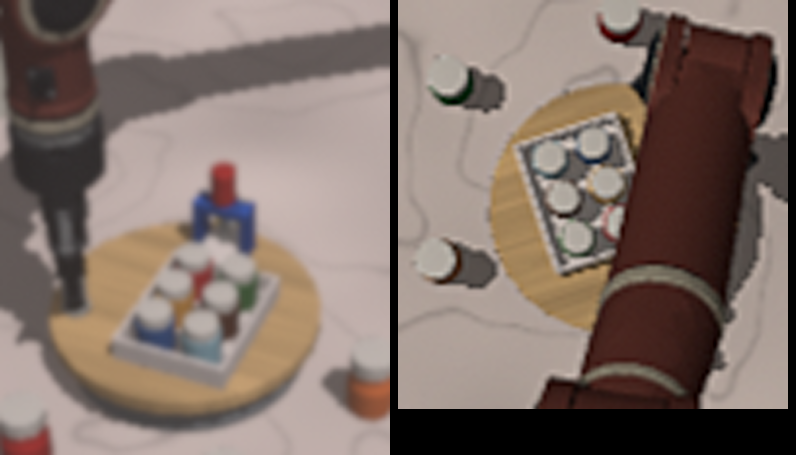

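The table is held at about 0.1 rad short with more force (13 N) than the notch should need. I'll let go, move clear and look before pushing harder.

```bash
python3 - <<'E'
from h import *
arm.move_gripper(.5,30)
p=np.array(arm.read_tool_pos()); print(p.round(4),np.round(arm.read_ft_force(),1))
arm.line_to(p+[0,0,.06],.2); arm.line_to(p+[-.02,-.27,.1],.3)
ims={n:snapshot(n) for n in("scene","top")}
for n in ims: cv2.imwrite(f"pics/{n}4.png",ims[n])
crop(ims,"pics/z4.png")
for n in ims: print(n,[(c,blobs(n,ims[n],*COL[c])) for c in("red","yellow","blue","black")])
print(arm.read_time())
E
```

```text
[ 0.6672 -0.0948  0.1429] [-0.5  1.   0.7]
scene [('red', [(np.int32(61), [323.8, 176.2], [321, 171, 6, 12]), (np.int32(16), [316.4, 206.1], [315, 204, 5, 7]), (np.int32(67), [263.1, 257.0], [256, 253, 14, 7])]), ('yellow', []), ('blue', [(np.int32(13), [329.4, 184.8], [327, 183, 5, 4])]), ('black', [])]
top [('red', [(np.int32(11), [318.7, 148.1], [317, 146, 6, 4]), (np.int32(30), [328.4, 215.4], [326, 213, 6, 6])]), ('yellow', [(np.int32(71), [338.0, 230.4], [333, 226, 11, 10])]), ('blue', [(np.int32(19), [333.5, 213.5], [331, 211, 5, 6]), (np.int32(21), [323.1, 217.2], [321, 215, 6, 6])]), ('black', [(np.int32(5), [321.8, 149.8], [320, 149, 4, 2]), (np.int32(20), [280.5, 163.6], [276, 158, 8, 9]), (np.int32(21), [339.8, 174.4], [338, 172, 5, 6])])]
13.8917
```

View pics/z4.png

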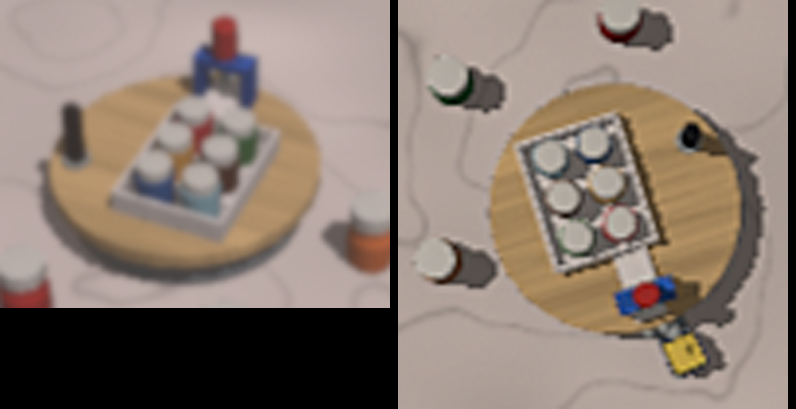

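The scene is undisturbed. The knob is about 0.1 rad short of the pointer, with the rim's first rib at the ball, so the detent itself is holding it. I'll grip the post again and push through it, stopping at the breakthrough.

```bash
python3 - <<'E'
from h import *
p=plane("top",(339.8,174.2),.11);d=p[:2]-AX;print("handle",np.arctan2(d[1],d[0]),np.hypot(*d))
k=plane("top",(328.5,215.2),.138);e=k[:2]-AX;print("knob",np.arctan2(e[1],e[0]),np.hypot(*e))
th=-.80; Z=.0925
arm.line_to(at(.095,th,.15),.3,ori(th+np.pi/2)); arm.line_to(at(.095,th,Z),.15); arm.move_gripper(0,50)
print("F",np.round(arm.read_ft_force(),1),arm.read_time())
for th in np.arange(-.78,-.54,.02):
    arm.line_to(at(.095,th,Z),.08,ori(min(th,-.7)+np.pi/2))
    f=np.array(arm.read_ft_force());t=np.array([.707,.707]);p=np.array(arm.read_tool_pos())[:2]-AX;a=np.arctan2(p[1],p[0])
    print(round(th,3),"act %.3f r %.4f"%(a,np.hypot(*p)),"tan %.1f"%(f[:2]@t),"rad %.1f z %.1f"%(f[:2]@[.707,-.707],f[2]),round(arm.read_time(),2))
    if a>-.755: arm.line_to(at(.095,-.70,Z),.05,ori(-.7+np.pi/2));print("through",np.round(arm.read_ft_force(),1));break
    if np.linalg.norm(f)>35: break
E
```

```text
handle -0.8344131544951505 0.09261137274368163
knob -2.828383209687716 0.08760062599433906
F [-3.3 -2.3  5.5] 15.8083
-0.78 act -0.814 r 0.0963 tan -7.7 rad -1.3 z 6.7 16.06
-0.76 act -0.811 r 0.0963 tan -9.3 rad -3.1 z 8.5 16.31
-0.74 act -0.809 r 0.0961 tan -11.6 rad -4.0 z 10.4 16.56
-0.72 act -0.799 r 0.0961 tan -13.0 rad -3.6 z 10.6 16.81
-0.7 act -0.738 r 0.0960 tan -7.5 rad -1.5 z 8.2 17.06
through [-4.8 -4.1  7.1]
```

```bash
python3 - <<'E'
from h import *
Z=.0925
for th in np.arange(-.69,-.60,.01):
    arm.line_to(at(.095,th,Z),.04,ori(-.7+np.pi/2))
    f=np.array(arm.read_ft_force());t=np.array([.707,.707]);p=np.array(arm.read_tool_pos())[:2]-AX;a=np.arctan2(p[1],p[0])
    print(round(th,3),"act %.3f"%a,"tan %.1f"%(f[:2]@t),"z %.1f"%f[2],round(arm.read_time(),2))
    if a>-.72 : break
E
```

```text
-0.69 act -0.728 tan -7.7 z 7.9 17.56
-0.68 act -0.721 tan -8.3 z 8.2 17.81
-0.67 act -0.692 tan -6.0 z 6.0 18.06
```

```bash
python3 - <<'E'
from h import *
p=np.array(arm.read_tool_pos())
arm.move_gripper(.5,30)
q=np.array(arm.read_tool_pos());d=q[:2]-AX;print("after release tool at",np.arctan2(d[1],d[0]))
arm.line_to(q+[0,0,.05],.25); arm.line_to(q+[-.02,-.27,.09],.35)
ims={n:snapshot(n) for n in("scene","top")}
for n in ims: cv2.imwrite(f"pics/{n}5.png",ims[n])
crop(ims,"pics/z5.png")
for n in ims: print(n,[(c,blobs(n,ims[n],*COL[c])) for c in("red","yellow","blue","black")])
for nm,uv,z in(("knob",[b for b in blobs("top",ims["top"],*COL["red"]) if b[1][1]>190][0][1],.138),("ptr",(338,230.4),.05)):
    k=plane("top",uv,z);e=k[:2]-AX;print(nm,k.round(4),np.arctan2(e[1],e[0]),np.hypot(*e))
print(arm.read_time())
E
```

```text
after release tool at -0.6598049635288182
scene [('red', [(np.int32(59), [319.8, 175.3], [317, 170, 6, 12]), (np.int32(16), [316.8, 206.4], [316, 204, 3, 7]), (np.int32(67), [263.2, 256.9], [256, 253, 14, 7])]), ('yellow', []), ('blue', [(np.int32(13), [325.6, 183.2], [323, 182, 6, 3])]), ('black', [])]
top [('red', [(np.int32(11), [318.7, 148.1], [317, 146, 6, 4]), (np.int32(31), [331.4, 214.1], [329, 211, 6, 7])]), ('yellow', [(np.int32(70), [338.0, 230.4], [333, 226, 11, 10])]), ('blue', [(np.int32(15), [336.0, 211.3], [334, 209, 5, 6]), (np.int32(23), [326.1, 216.7], [324, 214, 6, 6])]), ('black', [(np.int32(5), [321.8, 149.8], [320, 149, 4, 2]), (np.int32(20), [280.5, 163.6], [276, 158, 8, 9]), (np.int32(22), [337.1, 172.4], [335, 170, 5, 6])])]
knob [ 0.5157 -0.072   0.138 ] -2.7063606118098305 0.08776953512337952
ptr [ 0.4586 -0.0991  0.05  ] -2.7031047330032965 0.15101262494848802
19.8083
```

View pics/z5.png

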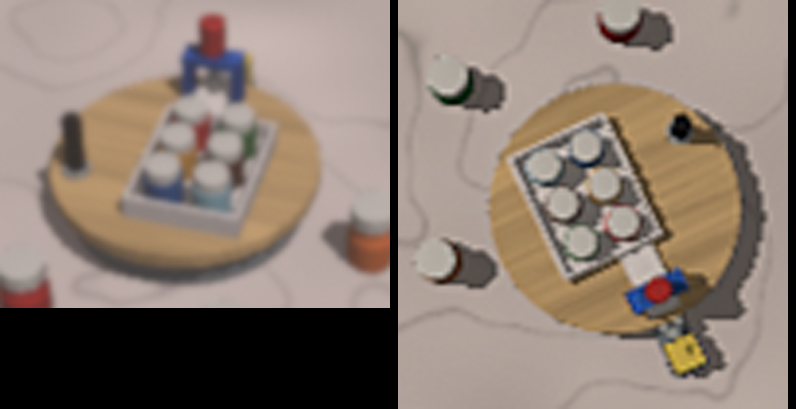

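The knob is at angle -2.706 and the pointer at -2.703, so the table is in the notch and the pin is still down. Next I'll check the knob height from two views, then grip it with the jaws radial and pull.

```bash
python3 - <<'E'
from h import *
kn,g=tri((320,171.5),(331.5,213.9));print("knob tri",kn.round(4),g)
xy=np.array([.5157,-.072]);o=ori(.44);P=lambda z:np.r_[xy,z+GP]
arm.move_gripper(.6,70)
q=np.array(arm.read_tool_pos()); arm.line_to([q[0],q[1],.28],.3)
arm.movep(P(.19),o); arm.line_to(P(.1285),.1)
f=np.round(arm.read_ft_force(),1);print("F",f,np.round(arm.read_tool_pos(),4),arm.read_time())
if np.linalg.norm(f)<6:
    arm.move_gripper(0,70);print("open",arm.read_opening(),"F",np.round(arm.read_ft_force(),1),np.round(arm.read_tool_pos(),4),arm.read_time())
im=snapshot("scene");cv2.imwrite("pics/k.png",cv2.resize(im[110:230,260:380],(600,600),interpolation=cv2.INTER_CUBIC))
E
```

```text
knob tri [ 0.5153 -0.071   0.1378] 0.0034973069315105587
F [-0.4 -0.3 -0.7] [ 0.5162 -0.0724  0.1828] 22.3417
open 0.2512472094399578 F [-1.2  0.4  5.7] [ 0.5161 -0.0721  0.1834] 22.7167
```

View pics/k.png

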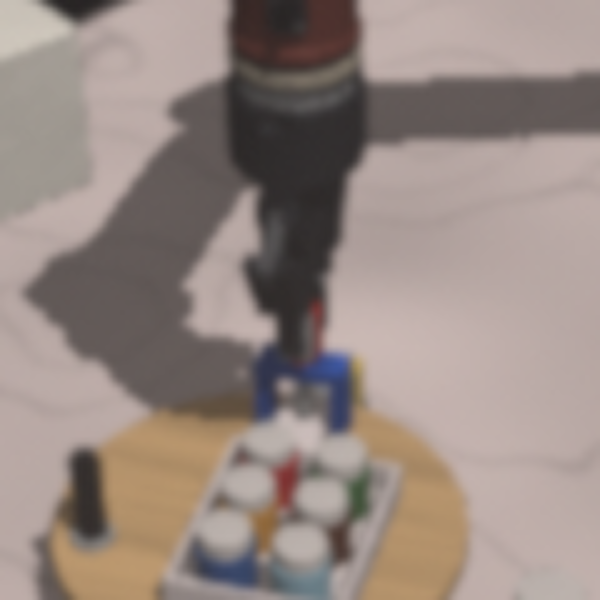

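The jaws hold the knob at (315,320) over the bridge, with an opening of about 21 mm. Now I'll pull, watching force against lift.

```bash
python3 - <<'E'
from h import *
xy=np.array([.5157,-.072]);z0=arm.read_tool_pos()[2]
for dz in(.005,.010,.015,.018,.020,.022,.024,.026,.028):
    arm.line_to(np.r_[xy,.1825+dz],.04); arm.pause(.15)
    f=np.array(arm.read_ft_force());p=np.array(arm.read_tool_pos())
    print(dz,"lift %.4f"%(p[2]-z0),"xy",(p[:2]-xy).round(4),"F",f.round(1),"open %.3f"%arm.read_opening(),round(arm.read_time(),2))
    if f[2]<-26: break
E
```

```text
0.005 lift 0.0036 xy [ 0.0004 -0.    ] F [ 2.5 -1.3 -7.6] open 0.257 23.19
0.01 lift 0.0091 xy [ 0.0003 -0.    ] F [ 4.9 -0.4 -9.4] open 0.253 23.62
0.015 lift 0.0138 xy [0.0003 0.    ] F [  5.1  -0.6 -10.4] open 0.254 24.04
0.018 lift 0.0167 xy [0.0003 0.    ] F [  5.9  -0.3 -11.2] open 0.256 24.44
0.02 lift 0.0186 xy [0.0003 0.    ] F [  5.7  -0.7 -12.2] open 0.258 24.84
0.022 lift 0.0202 xy [0.0003 0.0001] F [  6.3  -1.4 -13.9] open 0.252 25.24
0.024 lift 0.0204 xy [0.0002 0.0002] F [  8.4  -1.4 -26.1] open 0.256 25.64
```

The stop came at 20.2 to 20.4 mm of lift, where the force jumped from 14 to 26 N. One last look at the notch and the bystanders before handing in.

```bash
python3 - <<'E'
from h import *
im=snapshot("scene");old=cv2.imread("pics/scene5.png");first=cv2.imread("pics/scene0.png")
g=lambda i,b:cv2.cvtColor(i[b[1]:b[1]+b[3],b[0]:b[0]+b[2]],cv2.COLOR_BGR2GRAY).astype(np.float32)
print("tray shift px",cv2.phaseCorrelate(g(old,(285,192,60,50)),g(im,(285,192,60,50))))
print("handle shift",cv2.phaseCorrelate(g(old,(265,192,24,32)),g(im,(265,192,24,32))))
for n,b in {"red":(245,238,35,35),"green":(308,255,35,35),"ochre":(355,220,30,35),"flask":(190,115,50,70),"cup":(440,285,70,70),"brush":(475,240,40,60),"box":(220,95,70,65)}.items(): print(n,"diff %.1f"%np.abs(g(im,b)-g(first,b)).mean())
cv2.imwrite("pics/k2.png",cv2.resize(im[110:230,260:380],(600,600),interpolation=cv2.INTER_CUBIC))
print(np.round(arm.read_ft_force(),1),arm.read_time())
E
```

```text
tray shift px ((0.08399545017416443, 0.01473474826489607), 1.0050619668960572)
handle shift ((-0.08393092833072124, -0.04343627258732141), 0.9918511739621559)
red diff 3.3
green diff 3.4
ochre diff 3.8
flask diff 2.8
cup diff 3.1
brush diff 3.7
box diff 5.1
[  9.3  -1.6 -25.9] 25.6917
```

View pics/k2.png

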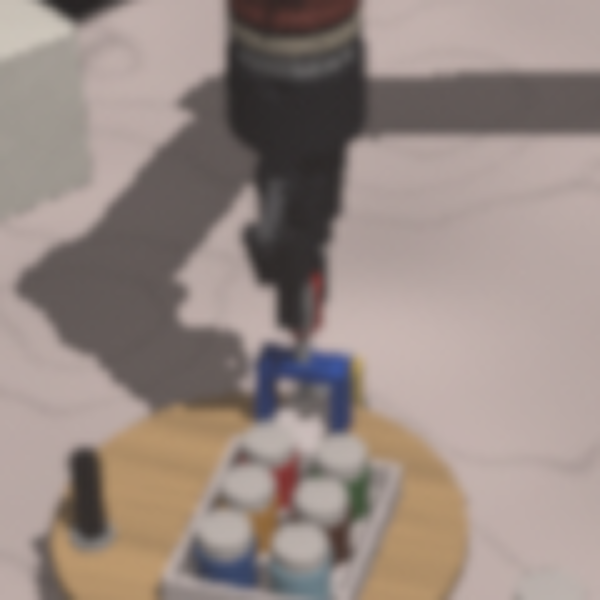

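The knob, at (315,295), is held well above the blue bridge with the rod showing beneath it. The tray and handle moved less than 0.1 px, and the bystanders haven't moved. Handing in.

```bash
python3 -c "
from station import ticket,arm
print(ticket.finish_job(),arm.read_time())"
```

```text
the job is handed in; nothing more can be done
the job is handed in; nothing more can be done
```

I turned the carousel by its handle about 1.44 rad into the loading notch without touching the lock pin. I then gripped the red knob, pulled it up to its stop and handed in while still holding it, about 25.7 s into the 51 s limit.

**Last checks:**
- **Notch:** before the pull, with the table let go, the top camera put the knob at -2.706 rad and the pointer at -2.703 rad. During the pull, the tray and handle moved less than 0.1 px in the picture.
- **Pin:** the lift was 20.4 mm against the stated 20 mm. The pull force jumped from 14 to 26 N at the stop, so the pin should be well clear of its 8 mm hole. The knob did not slip in the fingers.
- **Other things:** all seven loose items looked unchanged in the scene picture.

**What disagreed:** the notch needed more force than stated. I measured about 13 N at the handle instead of 4 to 5 N, perhaps partly because the grip was also pressing down on the post. The first push stopped about 0.1 rad short. I let go, looked, gripped again and pushed through.

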